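# Set bar stock against the flip stop of a cut-off jig

## Robot

A 6-joint arm with a two-finger parallel gripper is mounted at the origin on a cart in front of the work surface, level with it; the furniture and walls round the work are solid. World frame = base frame: x ahead of the robot, y to its left, z up, the work surface at z = 0. Lengths are in mm, angles in rad, forces in N, time in s.
With the tool pointing down it reaches from about 250 to 725 mm from the base axis. Payload 4 kg.
Tool frame: the origin (TCP) lies on the mounting face of the last link; the fingertips stand 173 mm ahead of it and the grasp point (between the pads) lies 155 mm ahead of it; z points along the fingers, y is the direction in which the jaws open and shut (so a half turn about z gives the same grasp; the last joint's range is limited). The gripper opens to 85 mm and grips with 20 to 120 N. Pads are 22 mm wide; open, the fingers measure 114 mm over their backs; the gripper's body (76 mm by 85 mm) begins 54 mm behind the grasp point. The pads swing forward as they close: fully open they stand 13 mm farther back than shut.
Start: joints at [1.288, 0.241, 0.005, 1.335, 0, 1.571], TCP at [139.521, 480.14, 404.706] pointing down, gripper open.
Joint ranges: [-2.72, 2.72], [-1.05, 1.87], [-1.09, 1.28], [-1.99, 2.15], [-1.42, 1.44], [-3.14, 3.14]. Speed limits (rad/s): [2.79, 2.79, 3.14, 3.14, 3.14, 3.14].

## Interface

Orientations are given as a unit quaternion [x, y, z, w].
In Python, from cell import * gives the robot as it stands.
- The arm moves only by the shell command python3 -m handwheel 'ROWS' [FORCE]. ROWS is text: rows parted by semicolons, each of 7 numbers parted by spaces: the turn, a rotation vector about the tool's x, y, z scaled (see below), then the shift along the tool's x, y, z scaled (see below), then the closure, from -1 (fully open) to 1 (shut). In form: wx wy wz dx dy dz jaw; .... A call has exactly 5 rows; each row is the pose to reach, as a shift and turn from the pose commanded when the call began, along the tool's axes at that moment; what a row does not reach only later rows make up. The controller multiplies each number of a shift by 500 mm and each number of a turn by 60 degrees. A row lasts 1/12 s, in which the tool goes at most 41.7 mm and 7.16 degrees, less where a joint would pass 70% of its speed; a pose out of reach is approached as far as the arm can. A call with a number of a shift or a turn outside -1 to 1 is refused whole. A call with a gripper value outside its range is refused whole. The fingers move at their own pace and stop on an object; FORCE is the grip in N (left out, the last holds). Time passes only in rows, so rows that repeat a pose let the fingers close, or fill a call up. It gives the time, the measured TCP pose, the force and the opening at its end, in the units of the state.
- get_obs(): the state, without advancing time (a new reading comes with each control period).
- read_camera(name): name is "scene" or "top" or "wrist"; returns the picture (420x560x3 uint8, red, green, blue); there is no depth.
- camera_info(name): a dict with "fov_y" (degrees; the focal length in pixels is half the picture's height over the tangent of half this angle, whatever the lens; pixels are square), "cx", "cy" (the principal point, pixels), "pose" (4x4, takes a point from camera to world coordinates). Camera axes: x right, y down, z forward; pixel columns grow to the right and rows downward; lengths in mm; the calibration is good to about 2 mm. A picture is of the moment at which its call begins: read the wrist's pose just before it. camera_info takes no time and is no camera call; for the wrist camera it gives the pose at the moment of the call.
- sign_off(): hands the job in, once; it reports no verdict.
Trained networks look in the newest picture that a camera, given by its name, has taken for a name from the list of things; names that differ only in an ending like _2 or _b are one class to them, and where a whole thing is asked for, a point or a joint stands for the part that bears it (a point fixed in the world has none). Each returns a list of dicts, best first, with "p" (0 to 1); they miss things now and then, are a little off and sometimes report something else, mostly with a low value. They report only what shows in the picture. A call takes as long as a camera call. They do not tell look-alikes from the thing itself.
- recognise(camera, thing): "point" ([x, y, z] in mm, in the coordinates of the camera as it stood for that picture, good to about 4 mm: the middle of the surface that is visible of it).
- silhouettes(camera, thing): "mask" (420x560 bool, what is visible of it).
The state is a dict: "time_s": time; "joints": joint angles; "qd": joint speeds; "tau": joint torques, N m; "position": TCP position; "orientation": TCP orientation; "contact_force": force on the tool from outside, world axes, zero at the start; "wrist_torque": the same for the moment, N m; "opening": finger opening in mm.
Only numpy, scipy, OpenCV 4.12 (cv2) and the standard library are available. Lean on these libraries where they do the work, as an engineer would, in place of code of your own. Each camera call takes 0.05 s, during which the arm holds its last target. There are 200 camera calls.

## Task

Flip the hinged stop flag of the cut-off jig fully down across the bed, then set the square brass bar flush along the fence and slide it along the fence up to the stop, until its end bears on the flat nose of the stop's adjusting screw. How far the screw sticks out differs each time, so find it by feel: press the bar home with a steady 10 N or so on the nose for half a second, never over 16 N or the stop will shift, then let go and leave the bar touching the nose and flush along the fence. Leave the dish, steel block, ring clamp and file near the jig alone.

Things in the scene. Friction and masses are not known exactly. Their poses are not given: they have to be found in the camera images.
- jig: Aluminium cut-off jig, fixed to the bench: base 120 x 320 mm (its x and y), flat bed 14 mm above the bench. Origin: centre of the underside. Its x axis points away from the robot towards the fence, its y axis along the fence towards the stop, z up. A steel fence 16 mm thick stands along the whole far side: its face is at x = +44 mm, its top 26 mm above the bench.
- fence_face (a point): Point on the foot of the fence's face at half its length, on the bed (jig x = +44 mm, y = 0, z = 14 mm); axes as the jig's.
- flag_hinge (a point): Middle of the flag's hinge pin, 34 mm above the bench, 8 mm behind the fence's face; axes as the jig's, the pin lies along y. It sits on a dark steel clamp 40 mm long (along y), 44 mm high over the bench, to 24 mm behind the pin; low on its back a black knob, to 34 mm behind the pin, 27 mm high. The clamp is locked on the fence, at a different place each time (jig y +80 to +130 mm).
- flag (a joint): Hinge angle of the stop flag, rad: 0 = fully down on its rest, lying level across the bed; grows as it is lifted up and back (1.57 = upright, 1.75 = back end of its travel). Stiff: it stays where it is left, about 0.06 N m turns it, and it must be pushed the whole way down.
- flag_tab (a point): Point on the flag, 55 mm from the hinge pin, near its free end, on its upper face when down (the face turned away from the robot when up), 5 mm from the plane through the pin. The flag is a steel blade 64 mm long from the pin, 12 mm thick along the fence, its end tab 22 mm wide. Down, its top is 39 mm and its lower edge 17 mm above the bench and it blocks the bed from the fence to 64 mm in front of the pin. Axes turn with the flag; as the jig's when the flag is down.
- stop_face (a point): Point on the flag's broad flat face where the adjusting screw leaves it (with the flag down this face looks along the jig's -y, the point is 25 mm above the bench and 15 mm in front of the fence). The brass screw, 12 mm in diameter with a flat nose, sticks out 5 to 25 mm from here along -y, different each time, and does not give; a weak sprung pin (under 0.5 N) stands 2 mm proud of the nose and sinks in flush. Axes as the flag's.
- bar_center (a point): Centre of the square brass bar, 22 x 84 x 22 mm, about 0.35 kg (sliding it on the bed takes 1 to 4 N), lying on the jig's bed on the stop's -y side, 7 to 36 mm clear of the fence and up to about 8 degrees askew. Its y axis runs along its length, towards the stop; x across it, z up. Bottom 14 mm, top 36 mm above the bench.
- bar_end (a point): Centre of the bar's end face that looks towards the stop (42 mm along +y from its centre); axes as the bar's.
- blade: The stop flag's blade with its adjusting screw and pin. Origin on the hinge pin; axes as the jig's when the flag is down.
- bar: The brass bar; origin at the centre of its underside, y along its length.
- dish: White flux dish, 60 mm wide, 26 mm high, behind the jig: leave alone. Origin under its centre.
- anvil: Steel block, 50 x 50 x 16 mm, behind the jig: leave alone. Origin under its centre.
- clamp: Wooden ring clamp, 25 x 110 x 18 mm, behind the jig: leave alone. Origin under its centre.
- file: Flat file with wooden handle, 165 mm long, to the left of the jig: leave alone. Origin under its centre.
Mind the look-alikes: they are no part of the job. Of the things shaped like the bar, the brass one is meant.

How it is judged (in metres and radians):
On the way, in this order (a step that is already met when the one before it is completed fails the run):
1. the flag is fully down (within 0.05 rad) (value of joint flag below 0.05 rad), for 0.2 s.
2. the bar, along the fence, is pressed against the stop's nose with more than 5 N for 0.3 s, the flag down (value of joint flag below 0.05 rad and contact force between bar and blade above 5 N and angle between the y axis of bar and the y axis of jig, either way round below 0.04 rad and x of bar_center in the frame of fence_face above -0.0135 m), for 0.3 s.
At the end, for the whole second after the job is handed in: The flag is fully down (within 0.05 rad); the bar lies flat on the bed, along the fence (within 0.03 rad, no more than 2 mm off it), its end touching the stop's nose or its sprung pin (contact force over 0.03 N; 3.5 to 27.5 mm in front of the flag's face, the whole range of the screw), at rest (value of joint flag below 0.05 rad and angle between the y axis of bar and the y axis of jig, either way round below 0.03 rad and x of bar_center in the frame of fence_face above -0.013 m and z of bar_center in the frame of fence_face below 0.0125 m and angle between bar's own z axis and vertical below 0.03 rad and y of bar_end in the frame of stop_face between -0.0275 and -0.0035 m and contact force between bar and blade above 0.03 N and linear speed of bar below 0.01 m/s).
It fails at once if the bar is pressed against the stop with more than 16 N (contact force between bar and blade above 16 N).
It fails at once if a bystander (dish, steel block, ring clamp, file) is moved more than 10 mm (distance of any of dish, anvil, clamp, file from where it was at the start of the episode above 0.01 m).
It also fails if it takes over 72 s, if anything falls off the work surface, if the arm or the gripper's body presses on something with over 40 N, if the wrist force passes 120 N, or if a joint passes its speed limit or range.

## Working session

There is one attempt and no reset: what is moved stays moved. The work goes in short steps, Python scripts to look and compute and a shell command to move; the robot and the scene stay as the last step left them, time stands still between calls to the robot, and variables do not carry over. Pictures are saved under pics/ and viewed, about 8 in all and at most 12, crops included, and the job is handed in when it is done.

```bash
mkdir -p pics
cat > h.py <<'E'
from cell import *
import numpy as np, cv2
from scipy.spatial.transform import Rotation as R
def ray(cam,u,v,z,info=None):
    c=info or camera_info(cam); f=210/np.tan(np.radians(c["fov_y"]/2)); P=np.array(c["pose"])
    d=P[:3,:3]@np.array([(u-c["cx"])/f,(v-c["cy"])/f,1]); o=P[:3,3]
    return o+d*(z-o[2])/d[2]
def proj(cam,p):
    c=camera_info(cam); f=210/np.tan(np.radians(c["fov_y"]/2)); P=np.array(c["pose"])
    q=P[:3,:3].T@(np.array(p)-P[:3,3]); return f*q[0]/q[2]+c["cx"],f*q[1]/q[2]+c["cy"]
def w(cam,pt):
    P=np.array(camera_info(cam)["pose"]); return P[:3,:3]@np.array(pt)+P[:3,3]
def snap(cam,name):
    im=read_camera(cam); cv2.imwrite(f"pics/{name}.png",im[:,:,::-1]); return im
E
python3 - <<'E'
from h import *
a=snap("top","top0");b=snap("scene","sc0")
for cam in("top","scene"):
    print(cam,np.round(np.array(camera_info(cam)["pose"]),2).tolist(),camera_info(cam)["fov_y"])
    for t in("jig","flag_hinge","flag_tab","stop_face","bar","dish","anvil","clamp","file"):
        print(t,[(np.round(w(cam,r["point"])).tolist(),round(r["p"],2)) for r in recognise(cam,t)[:4]])
o=get_obs();print(o)
E
```

```text
top [[-0.01, -0.99, 0.12, 538.76], [-1.0, 0.01, -0.0, 71.98], [0.0, -0.12, -0.99, 1127.44], [0.0, 0.0, 0.0, 1.0]] 43.6952046674064
jig [([588.0, 48.0, 13.0], 0.73)]
flag_hinge [([654.0, 104.0, 65.0], 0.64)]
flag_tab [([656.0, 105.0, 74.0], 0.75)]
stop_face [([648.0, 104.0, 75.0], 0.76)]
bar [([525.0, -214.0, 17.0], 0.9), ([569.0, -46.0, 36.0], 0.86)]
dish [([802.0, 143.0, 11.0], 0.74)]
anvil [([781.0, -16.0, 19.0], 0.66)]
clamp [([751.0, -179.0, 17.0], 0.67)]
file [([581.0, 346.0, 14.0], 0.96)]
scene [[0.57, -0.6, 0.56, 118.13], [-0.82, -0.4, 0.41, -319.76], [-0.02, -0.69, -0.72, 720.52], [0.0, 0.0, 0.0, 1.0]] 52.23789041597895
jig [([587.0, 30.0, 12.0], 0.77)]
flag_hinge [([649.0, 100.0, 61.0], 0.91), ([643.0, 95.0, 68.0], 0.7)]
flag_tab [([647.0, 99.0, 71.0], 0.57)]
stop_face [([646.0, 104.0, 68.0], 0.79), ([650.0, 96.0, 58.0], 0.63)]
bar [([519.0, -214.0, 26.0], 0.98)]
dish [([800.0, 139.0, 16.0], 0.87)]
anvil [([781.0, -23.0, 12.0], 0.57)]
clamp [([744.0, -183.0, 16.0], 0.67), ([778.0, -24.0, 13.0], 0.39)]
file [([575.0, 347.0, 9.0], 0.64)]
{'time_s': 1.0, 'joints': array([ 1.28800950e+00,  2.40580197e-01,  4.98529057e-03,  1.33520658e+00,
       -5.60294874e-06,  1.57080395e+00]), 'qd': array([ 0.00071339,  0.00140116, -0.0006695 ,  0.00076306,  0.00201898,
        0.00089809]), 'tau': array([-1.34465113e-04, -3.72211683e+01,  2.52698869e+01,  1.06954809e-03,
        4.39022608e-05,  3.27924674e-06]), 'position': array([139.51453973, 480.13164237, 404.71073933]), 'orientation': array([ 1.40926533e-01,  9.90020057e-01, -2.94747230e-06,  2.41017033e-06]), 'contact_force': array([-0.1637785 ,  0.22354116, -0.22011526]), 'wrist_torque': array([ 0.01414621, -0.02706172,  0.0368471 ]), 'opening': 85.59811674462236}
```

View pics/top0.png

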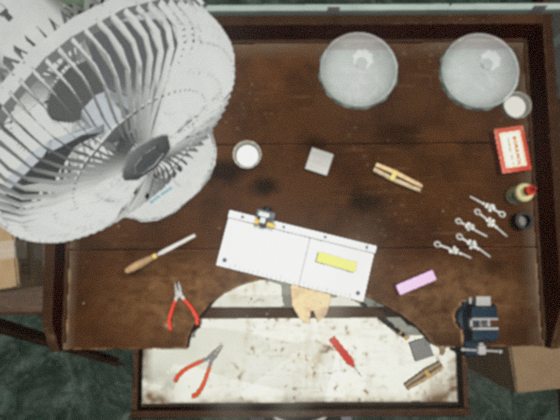

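View pics/sc0.png

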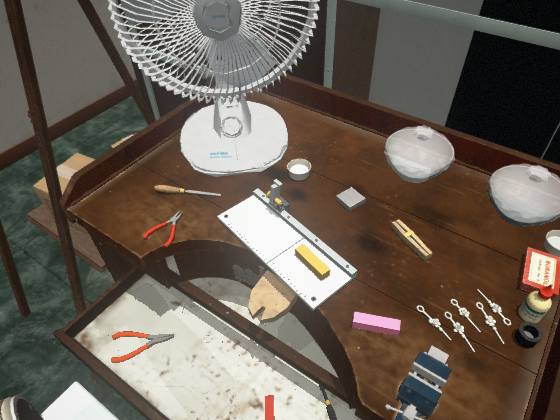

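Top view: jig with corners near (230,210), (377,246), (365,301), (217,265); flag up at (264,217); brass bar at (336,262); pink look-alike at (416,282). Now a numeric jig estimate.

Run:
```python
from h import *
im=snap("top","top1")
for t in("jig","bar"):
  for r in (silhouettes("top",t) or [])[:2]:
    m=r["mask"].astype(np.uint8); rc=cv2.minAreaRect(np.argwhere(m)[:,::-1].astype(np.float32)); b=cv2.boxPoints(rc)
    print(t,r["p"],b.round(1).tolist()); z=14 if t=="jig" else 36
    q=np.array([ray("top",u,v,z)[:2] for u,v in b]);print(q.round(1).tolist(),q.mean(0),[np.linalg.norm(q[i]-q[i-1]).round(1) for i in range(4)],[np.degrees(np.arctan2(*(q[i]-q[i-1])[::-1])).round(2) for i in range(4)])
c=camera_info("wrist");print(c["fov_y"],c["cx"],c["cy"]);o=get_obs()
T=np.eye(4);T[:3,:3]=R.from_quat(o["orientation"]).as_matrix();T[:3,3]=o["position"];print((np.linalg.inv(T)@np.array(c["pose"])).round(3))
print(T.round(3))
```

```text
jig 0.56 [[214.0, 265.29998779296875], [231.5, 197.8000030517578], [379.20001220703125, 236.10000610351562], [361.70001220703125, 303.6000061035156]]
[[564.9, 209.1], [709.3, 172.6], [624.9, -142.4], [483.0, -101.6]] [595.53377427  34.42792815] [np.float64(321.3), np.float64(148.8), np.float64(326.1), np.float64(147.6)] [np.float64(75.23), np.float64(-14.16), np.float64(-104.99), np.float64(163.96)]
bar 0.9 [[314.79998779296875, 261.70001220703125], [317.79998779296875, 251.1999969482422], [357.3999938964844, 262.5], [354.3999938964844, 273.0]]
[[570.8, -3.0], [592.4, -9.5], [568.4, -91.4], [546.9, -84.7]] [569.59504053 -47.1572802 ] [np.float64(85.2), np.float64(22.6), np.float64(85.4), np.float64(22.5)] [np.float64(73.72), np.float64(-16.77), np.float64(-106.31), np.float64(162.73)]
bar 0.83 [[393.3999938964844, 285.0], [430.6000061035156, 269.0], [435.1000061035156, 279.70001220703125], [398.0, 295.6000061035156]]
[[521.8, -164.7], [554.1, -242.8], [532.1, -251.4], [500.0, -173.4]] [ 526.99965148 -208.0865511 ] [np.float64(23.4), np.float64(84.5), np.float64(23.5), np.float64(84.3)] [np.float64(21.79), np.float64(-67.55), np.float64(-158.69), np.float64(112.4)]
65.15543399852567 283.43940717933106 212.67895462224928
[[ 0.    -0.947 -0.32  82.503]
 [ 1.     0.    -0.     0.116]
 [ 0.    -0.32   0.947 30.998]
 [ 0.     0.     0.     1.   ]]
[[-9.60000e-01  2.79000e-01  0.00000e+00  1.39520e+02]
 [ 2.79000e-01  9.60000e-01  0.00000e+00  4.80130e+02]
 [-0.00000e+00  0.00000e+00 -1.00000e+00  4.04716e+02]
 [ 0.00000e+00  0.00000e+00  0.00000e+00  1.00000e+00]]
```

```bash
cat > g.py <<'E'
# prints the row needed to reach world x y z (TCP) with yaw (deg, tool x axis), tool down
import sys
from h import *
def row(p,yaw,o=None):
    o=o or get_obs(); A=R.from_quat(o["orientation"]); x=np.array([np.cos(np.radians(yaw)),np.sin(np.radians(yaw)),0]); z=np.array([0,0,-1.])
    B=R.from_matrix(np.c_[x,np.cross(z,x),z]); rv=np.degrees((A.inv()*B).as_rotvec())/60
    return np.r_[rv,A.inv().apply(np.array(p)-o["position"])/500].round(4)
if __name__=="__main__":
    a=list(map(float,sys.argv[1:])); print(*row(a[:3],a[3]))
E
python3 -m handwheel '0 0 -0.508 -0.357 -0.201 -0.01 -1;0 0 -0.508 -0.357 -0.201 -0.01 -1;0 0 -0.508 -0.357 -0.201 -0.01 -1;0 0 -0.508 -0.357 -0.201 -0.01 -1;0 0 -0.508 -0.357 -0.201 -0.01 -1'; python3 g.py 570 40 420 255.2
```

```text
time_s: 1.57
position: [272.4, 344.4, 409.5]
orientation: [-0.128, 0.992, 0.0, 0.0]
contact_force: [0.8, 0.4, 0.0]
opening: 85.2
0.0004 0.0007 -1.0088 -0.4217 -0.7397 -0.0214
```

```bash
python3 -m handwheel '0 0 -0.5 -0.21 -0.37 -0.01 -1;0 0 -0.5 -0.21 -0.37 -0.01 -1;0 0 -0.5 -0.21 -0.37 -0.01 -1;0 0 -0.5 -0.21 -0.37 -0.01 -1;0 0 -0.5 -0.21 -0.37 -0.01 -1'; python3 g.py 570 40 420 255.2
```

```text
time_s: 1.98
position: [395.9, 216.3, 413.8]
orientation: [-0.376, 0.927, 0.0, 0.0]
contact_force: [0.7, 0.9, 0.2]
opening: 85.3
-0.0 0.0007 -0.5174 -0.0041 -0.4956 -0.0125
```

```bash
python3 -m handwheel '0 0 -0.517 -0.004 -0.496 -0.012 1;0 0 -0.517 -0.004 -0.496 -0.012 1;0 0 -0.517 -0.004 -0.496 -0.012 1;0 0 -0.517 -0.004 -0.496 -0.012 1;0 0 -0.517 -0.004 -0.496 -0.012 1' 40;  python3 g.py 570 40 420 255.2
```

```text
time_s: 2.4
position: [529.5, 79.7, 418.4]
orientation: [-0.61, 0.792, 0.0, 0.0]
contact_force: [-0.1, 1.2, 0.5]
opening: 25.4
-0.0001 0.0004 -0.0004 0.0561 -0.0986 -0.0032
```

Run:
```python
from h import *
im=snap("wrist","w1")
for t in("jig","flag_hinge","flag_tab","stop_face","bar_center","bar_end"):
    print(t,[(np.round(w("wrist",r["point"])).tolist(),round(r["p"],2)) for r in recognise("wrist",t)[:3]])
```

```text
jig [([594.0, 21.0, 12.0], 0.69)]
flag_hinge [([761.0, -152.0, 11.0], 0.7), ([659.0, 95.0, 63.0], 0.66)]
flag_tab [([646.0, 101.0, 77.0], 0.56)]
stop_face [([649.0, 103.0, 76.0], 0.61)]
bar_center [([568.0, -51.0, 33.0], 0.64)]
bar_end [([565.0, -50.0, 34.0], 0.67)]
```

View pics/w1.png

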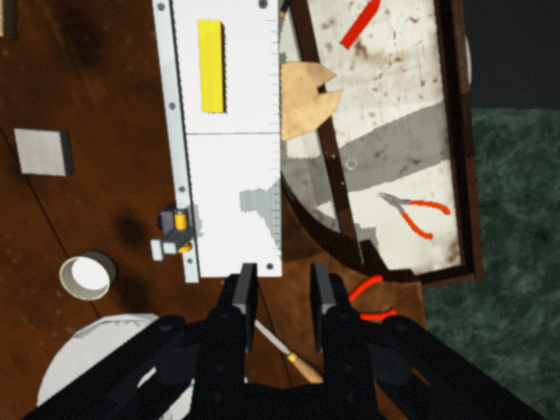

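Run:
```python
from h import *
im=cv2.imread("pics/w1.png")
cv2.imwrite("pics/w1z.png",cv2.resize(im[180:300,120:280],None,fx=5,fy=5,interpolation=cv2.INTER_CUBIC))
g=cv2.cvtColor(im,cv2.COLOR_BGR2GRAY).astype(float)
for v in (20,60,150,180,230,255):
    r=g[v,265:300]; print(v,265+np.argmin(np.diff(r))+.5, end=' ; ')
    u=265+np.argmin(np.diff(r))+.5; print(ray("wrist",u,v,14)[:2].round(1))
for u,v,z in((282,275,14),(198,281,26),(186,282,26)): print(ray("wrist",u,v,z).round(1))
m=silhouettes("wrist","bar")
for r in m[:2]:
    b=cv2.boxPoints(cv2.minAreaRect(np.argwhere(r["mask"])[:,::-1].astype(np.float32))); q=np.array([ray("wrist",a,c,36)[:2] for a,c in b]); print(r["p"],b.round().tolist(),q.round(1).tolist(),q.mean(0))
hsv=cv2.cvtColor(im,cv2.COLOR_BGR2HSV); yy=cv2.inRange(hsv,(22,120,120),(35,255,255)); yy[140:]=0;yy[:,:180]=0;yy[:,240:]=0
b=cv2.boxPoints(cv2.minAreaRect(np.argwhere(yy)[:,::-1].astype(np.float32)));print(b.round(1).tolist())
```

```text
20 277.5 ; [491.9 -73.9]
60 278.5 ; [500.6 -38.4]
150 279.5 ; [524.  51.]
180 279.5 ; [533.1  84.3]
230 280.5 ; [548.3 144.7]
255 280.5 ; [557.2 177.2]
[562.8 204.9  14. ]
[664.3 179.3  26. ]
[679.3 176.7  26. ]
0.98 [[197.0, 19.0], [224.0, 18.0], [227.0, 112.0], [200.0, 113.0]] [[566.3, -89.8], [541.3, -83.8], [564.9, -2.8], [592.1, -9.2]] [566.13307328 -46.39976211]
[[197.8000030517578, 20.0], [220.8000030517578, 19.399999618530273], [223.1999969482422, 111.9000015258789], [200.3000030517578, 112.5]]
```

View pics/w1z.png

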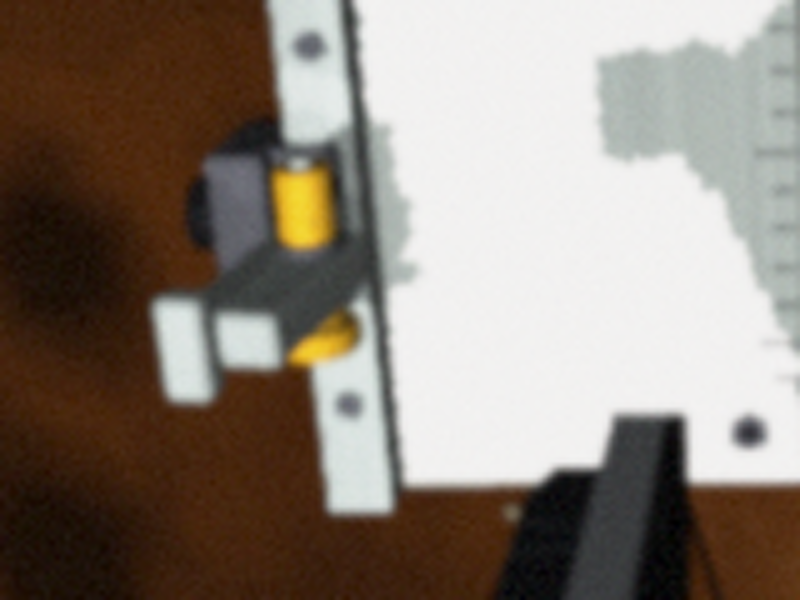

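```bash
cat >> h.py <<'E'
JC=np.array([581.5,35,0]); JA=75.3; JX=np.array([np.sin(np.radians(JA)),-np.cos(np.radians(JA)),0]); JY=np.array([np.cos(np.radians(JA)),np.sin(np.radians(JA)),0]); JR=np.c_[JX,JY,[0,0,1]]
def j(p): return JR.T@(np.array(p)-JC)
def wj(p): return JR@np.array(p,float)+JC
E
python3 - <<'E'
from h import *
f=lambda x,y:(120+x/5,180+y/5)
for n,(x,y),z in(("bladeend",(248,340),97),("tab c",(185,350),97),("screw root",(305,248),87),("screw nose",(303,170),87),("clamp top front",(237,155),44)):
    print(n,j(ray("wrist",*f(x,y),z)).round(1))
b=[[197.8,20],[220.8,19.4],[223.2,111.9],[200.3,112.5]]
q=np.array([j(ray("wrist",*p,36)) for p in b]);print(q.round(1).tolist(),q.mean(0).round(1))
print("fan edge",[ray("top",*p,300).round() for p in((235,60),(215,160))])
E
```

```text
bladeend [46.5 83.1 97. ]
tab c [59.  85.2 97. ]
screw root [36.8 68.  87. ]
screw nose [35.5 51.9 87. ]
clamp top front [64.  62.9 44. ]
[[15.8, -123.7, 36.0], [-5.9, -124.1, 36.0], [-2.8, -40.8, 36.0], [20.7, -40.4, 36.0]] [  7.  -82.3  36. ]
fan edge [array([895., 142., 300.]), array([727., 174., 300.])]
```

```bash
python3 - <<'E'
from h import *
def tri(a,b):
    A0,A1=ray("top",*a,500),ray("top",*a,0);B0,B1=ray("scene",*b,500),ray("scene",*b,0)
    d=A1-A0;e=B1-B0;s=np.linalg.lstsq(np.c_[d,-e],B0-A0,rcond=None)[0];print((A0+d*s[0]).round(),(B0+e*s[1]).round())
tri((148,155),(216,14))
print(ray("scene",288,140,20).round(),ray("top",215,160,40).round(),ray("scene",232,140,40).round())
for z in(100,200,300,400): print(z,ray("scene",215,97,z).round(),ray("top",190,200,z).round(),ray("top",215,150,z).round())
E
python3 g.py $(python3 -c "
from h import *
print(*wj([97,84,173+80]).round(1))") 255.3
```

```text
[712. 256. 402.] [706. 261. 402.]
[880. 227.  20.] [786. 206.  40.] [776. 334.  40.]
100 [841. 440. 100.] [692. 247. 100.] [793. 198. 100.]
200 [724. 317. 200.] [677. 230. 200.] [768. 186. 200.]
300 [608. 195. 300.] [662. 213. 300.] [744. 174. 300.]
400 [491.  72. 400.] [647. 196. 400.] [719. 161. 400.]
0.0002 0.0001 -0.0061 -0.1059 -0.3209 0.3306
```

```bash
python3 -c "
from g import *
print(wj([35,84,300])); print(row(wj([35,84,300]),255.3))"
```

```text
[636.67003869 107.36896317 300.        ]
[ 2.000e-04  1.000e-04 -6.100e-03 -1.052e-01 -1.970e-01  2.367e-01]
```

```bash
python3 -m handwheel '0 0 -0.006 -0.105 -0.197 0.236 -1;0 0 -0.006 -0.105 -0.197 0.236 -1;0 0 -0.006 -0.105 -0.197 0.236 -1;0 0 -0.006 -0.105 -0.197 0.236 -1;0 0 -0.006 -0.105 -0.197 0.236 -1'
python3 - <<'E'
from g import *
im=snap("wrist","w2");snap("scene","sc2");o=get_obs();print(j(o["position"]),o["opening"])
print(row(wj([35,84,232]),255.3))
for t in("flag_hinge","flag_tab"):
    print(t,[(np.round(j(w("wrist",r["point"]))).tolist(),round(r["p"],2)) for r in recognise("wrist",t)[:2]])
E
```

```text
time_s: 3.22
position: [638.3, 108.2, 289.5]
orientation: [-0.611, 0.791, 0.003, -0.006]
contact_force: [-2.0, -0.1, -2.9]
opening: 60.7
[ 35.00393731  84.05391126 297.08558116] 74.44563911555429
[ 0.0056 -0.0026  0.0004 -0.0002 -0.0008  0.1302]
flag_hinge [([60.0, 78.0, 75.0], 0.7)]
flag_tab [([52.0, 80.0, 96.0], 0.93), ([204.0, 2.0, 32.0], 0.69)]
```

View pics/w2.png

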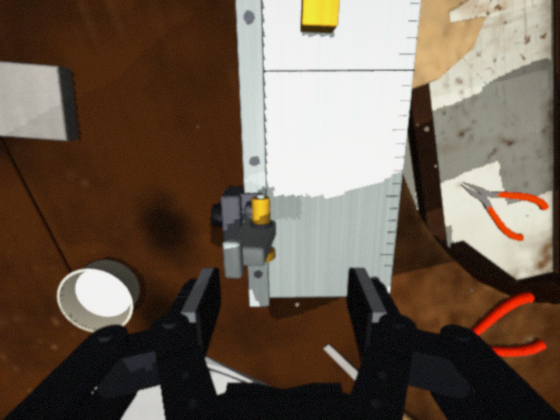

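View pics/sc2.png

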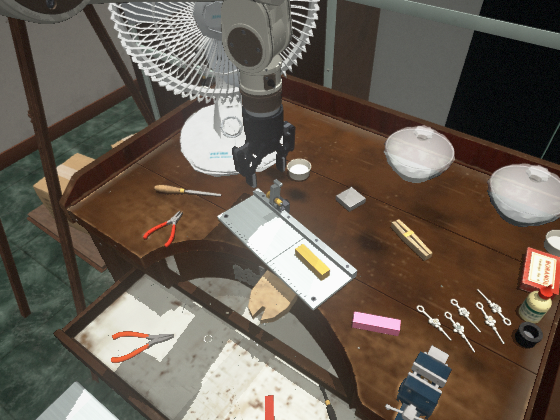

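```bash
python3 -m handwheel '0 0 0 0 0 0.04 -1;0 0 0 0 0 0.08 -1;0 0 0 0 0 0.13 -1;0 0 0 0 0 0.13 -1;0 0 0 0 0 0.13 -1'
python3 - <<'E'
from g import *
o=get_obs();print(j(o["position"]),o["opening"],o["contact_force"])
tip=lambda s:[proj("wrist",wj([35+s,84,72]))]
print(tip(49),tip(-49),row(wj([-44,84,232]),255.3))
E
```

```text
time_s: 3.83
position: [636.6, 106.1, 237.3]
orientation: [-0.61, 0.792, -0.0, 0.0]
contact_force: [0.9, 0.2, 1.0]
opening: 85.4
[ 35.28786572  82.80037823 237.312311  ] 85.4320379539483 [0.93127433 0.19473788 1.02422056]
[(np.float64(179.40001437040615), np.float64(289.69861560560724))] [(np.float64(388.69497428039534), np.float64(289.6791332067879))] [-0.0008  0.0004 -0.0013 -0.0022  0.1586  0.0105]
```

```bash
python3 -m handwheel '0 0 0 0 0.02 0.005 -1;0 0 0 0 0.04 0.01 -1;0 0 0 0 0.06 0.01 -1;0 0 0 0 0.08 0.01 -1;0 0 0 0 0.1 0.01 -1';python3 -m handwheel '0 0 0 0 0.015 0 -1;0 0 0 0 0.03 0 -1;0 0 0 0 0.045 0 -1;0 0 0 0 0.055 0 -1;0 0 0 0 0.055 0 -1'
python3 - <<'E'
from g import *
im=snap("wrist","w3");o=get_obs();print(j(o["position"]),JR.T@o["contact_force"])
E
```

```text
time_s: 4.25
position: [590.2, 119.1, 234.7]
orientation: [-0.61, 0.792, -0.002, 0.004]
contact_force: [1.2, -1.3, -0.1]
opening: 85.3
time_s: 4.67
position: [561.5, 126.2, 230.7]
orientation: [-0.611, 0.792, 0.0, -0.0]
contact_force: [-0.5, 0.7, 1.3]
opening: 85.7
[-42.02344983  83.16408585 230.48779138] [-0.92460657  0.44300016  1.74594669]
```

View pics/w3.png

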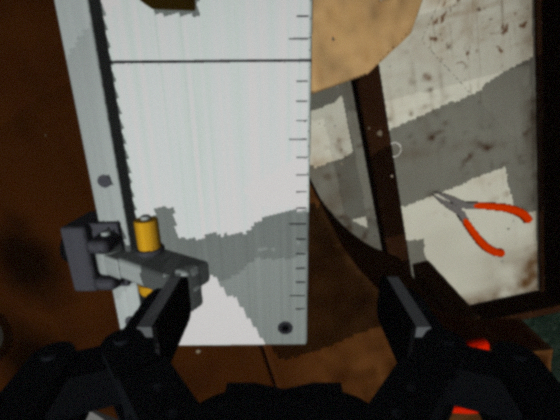

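```bash
python3 -m handwheel '0 0 0 0.006 0 0.02 -1;0 0 0 0.006 0 0.04 -1;0 0 0 0.006 0 0.05 -1;0 0 0 0.006 0 0.056 -1;0 0 0 0.006 0 0.056 -1';python3 -m handwheel '0 0 0 0 0 0.004 -1;0 0 0 0 0 0.006 -1;0 0 0 0 0 0.008 -1;0 0 0 0 0 0.008 -1;0 0 0 0 0 0.008 -1'
```

```text
time_s: 5.13
position: [561.3, 122.7, 200.2]
orientation: [-0.61, 0.792, 0.001, -0.002]
contact_force: [-0.4, 0.2, 0.7]
opening: 85.4
time_s: 5.55
position: [561.8, 122.9, 199.1]
orientation: [-0.61, 0.792, -0.0, 0.0]
contact_force: [-3.2, -1.0, 5.1]
opening: 85.6
```

```bash
python3 -m handwheel '0 0 0 0 0 0.004 -1;0 0 0 0 0 0.008 -1;0 0 0 0 0 0.008 -1;0 0 0 0 0 0.008 -1;0 0 0 0 0 0.008 -1';python3 -m handwheel '0 0 0 0 0 0.004 -1;0 0 0 0 0 0.008 -1;0 0 0 0 0 0.008 -1;0 0 0 0 0 0.008 -1;0 0 0 0 0 0.008 -1'
```

```text
time_s: 5.97
position: [561.7, 123.0, 198.1]
orientation: [-0.61, 0.792, -0.001, 0.001]
contact_force: [-11.3, -0.9, 21.8]
opening: 85.4
time_s: 6.38
position: [561.5, 123.0, 197.3]
orientation: [-0.61, 0.792, -0.001, 0.002]
contact_force: [-19.3, -2.5, 40.4]
opening: 85.0
```

```bash
python3 -m handwheel '0 0 0 0 0 -0.05 -1;0 0 0 0.0 0 -0.1 -1;0 0 0 0.08 -0.03 -0.14 -1;0 0 0 0.16 -0.06 -0.18 -0.2;0 0 0 0.24 -0.09 -0.2 -0.2';  python3 - <<'E'
from g import *
print(j(get_obs()["position"]),row(wj([7,-82,285]),255.3))
E
```

```text
time_s: 6.8
position: [574.0, 7.8, 289.2]
orientation: [-0.611, 0.791, -0.001, 0.002]
contact_force: [1.3, -0.9, 0.3]
opening: 63.6
[ -0.32256207 -28.19934805 289.20492591] [-0.0037  0.0012  0.0014  0.1076 -0.0145  0.0083]
```

```bash
python3 -m handwheel '0 0 0 0.05 -0.014 0.008 -0.2;0 0 0 0.107 -0.014 0.008 -0.2;0 0 0 0.107 -0.014 0.008 -0.2;0 0 0 0.107 -0.014 0.008 -0.2;0 0 0 0.107 -0.014 0.008 -0.2';  python3 - <<'E'
from g import *
im=snap("wrist","w4");o=get_obs();print(j(o["position"]),o["opening"],row(wj([7,-82,230]),255.3))
for t in("stop_face","flag_tab","bar_center"):
    print(t,[(np.round(j(w("wrist",r["point"]))).tolist(),round(r["p"],2)) for r in recognise("wrist",t)[:2]])
for r in silhouettes("wrist","bar")[:2]:
    b=cv2.boxPoints(cv2.minAreaRect(np.argwhere(r["mask"])[:,::-1].astype(np.float32))); q=np.array([j(ray("wrist",a,c,36))[:2] for a,c in b]); print(r["p"],b.round().tolist(),q.round(1).tolist(),q.mean(0))
print(proj("wrist",wj([29,62,25])))
E
```

```text
time_s: 7.22
position: [566.6, -45.5, 282.7]
orientation: [-0.61, 0.792, 0.0, 0.0]
contact_force: [0.6, 0.1, 0.2]
opening: 51.4
[  5.94333305 -81.04286305 282.61579016] 51.10962473876493 [-1.000e-04  4.000e-04 -8.000e-04  2.000e-03 -2.100e-03  1.052e-01]
stop_face [([24.0, 66.0, 26.0], 0.63)]
flag_tab [([204.0, 1.0, 15.0], 0.53)]
bar_center [([13.0, -90.0, 37.0], 0.94), ([-9.0, -216.0, 14.0], 0.54)]
0.87 [[259.0, 274.0], [262.0, 156.0], [296.0, 156.0], [293.0, 275.0]] [[23.5, -42.4], [19.6, -129.5], [-2.3, -129.0], [-1.2, -41.7]] [  9.89488843 -85.64125467]
0.6 [[289.0, 0.0], [321.0, 0.0], [321.0, 17.0], [289.0, 17.0]] [[2.6, -217.6], [-15.5, -217.6], [-15.9, -209.1], [2.6, -209.1]] [  -6.53972545 -213.3866705 ]
(np.float64(256.63367355196885), np.float64(373.9493399207264))
```

View pics/w4.png

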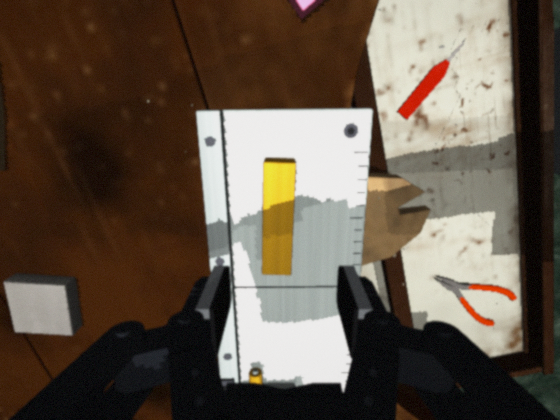

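```bash
python3 -m handwheel '0 0 0 0.006 -0.006 0.05 -0.2;0 0 0 0.006 -0.006 0.1 -0.2;0 0 0 0.006 -0.006 0.15 -0.2;0 0 0 0.006 -0.006 0.165 -0.2;0 0 0 0.006 -0.006 0.165 -0.2' 30;python3 -m handwheel '0 0 0 0 0 0.0 1;0 0 0 0 0 0.0 1;0 0 0 0 0 0.0 1;0 0 0 0 0 0.0 1;0 0 0 0 0 0.0 1' 30;python3 -m handwheel '0 0 0 0 0 0.0 1;0 0 0 0 0 0.0 1;0 0 0 0 0 0.0 1;0 0 0 0 0 0.0 1;0 0 0 0 0 0.0 1' 30
```

```text
time_s: 7.88
position: [567.4, -48.5, 197.6]
orientation: [-0.611, 0.792, 0.002, -0.002]
contact_force: [-1.5, -0.1, -0.3]
opening: 51.0
time_s: 8.3
position: [569.6, -49.2, 202.1]
orientation: [-0.61, 0.792, -0.001, 0.002]
contact_force: [-0.4, 0.6, 5.5]
opening: 20.7
time_s: 8.72
position: [569.6, -49.2, 202.1]
orientation: [-0.61, 0.792, -0.001, 0.002]
contact_force: [0.8, 1.1, 6.7]
opening: 20.9
```

```bash
python3 -m handwheel '0 0 0 0 0 -0.0025 1;0 0 0 0 -0.01 -0.0025 1;0 0 0 0 -0.02 -0.0025 1;0 0 0 0 -0.03 -0.0025 1;0 0 0 0 -0.038 -0.0025 1' 30;python3 -m handwheel '0 0 0 0 -0.002 0.0 1;0 0 0 0 -0.002 0.0 1;0 0 0 0 -0.002 0.0 1;0 0 0 0 -0.002 0.0 1;0 0 0 0 -0.002 0.0 1' 30
python3 - <<'E'
from g import *
o=get_obs();print(j(o["position"]),JR.T@o["contact_force"],JR.T@o["wrist_torque"])
E
```

```text
time_s: 9.13
position: [585.9, -53.9, 202.1]
orientation: [-0.61, 0.792, 0.001, -0.001]
contact_force: [-6.9, 2.9, 9.3]
opening: 20.8
time_s: 9.55
position: [587.2, -54.2, 202.1]
orientation: [-0.61, 0.792, 0.001, -0.001]
contact_force: [-4.4, 1.0, 7.2]
opening: 20.9
[ 28.12551224 -84.87166679 202.12801664] [-4.48455085 -0.11200647  7.17252165] [-0.00881454  0.92293491  0.03463346]
```

```bash
python3 -m handwheel '0 0 0 0 0 -0.003 1;0 0 0 0 -0.002 -0.003 1;0 0 0 0 -0.004 -0.003 1;0 0 0 0 -0.006 -0.003 1;0 0 0 0 -0.006 -0.003 1' 30
python3 - <<'E'
from g import *
o=get_obs();print(j(o["position"]),JR.T@o["contact_force"],JR.T@o["wrist_torque"])
E
```

```text
time_s: 9.97
position: [591.0, -55.2, 202.3]
orientation: [-0.61, 0.792, 0.0, -0.0]
contact_force: [0.3, -0.1, -4.4]
opening: 21.3
[ 32.12417951 -84.85917309 202.32694697] [ 0.30976074 -0.0124831  -4.43831274] [ 0.0041053  -0.04384227 -0.03024875]
```

```bash
python3 -m handwheel '0 0 0 0 -0.001 0.0008 1;0 0 0 0 -0.002 0.0008 1;0 0 0 0 -0.003 0.0008 1;0 0 0 0 -0.004 0.0008 1;0 0 0 0 -0.004 0.0008 1' 30
python3 - <<'E'
from g import *
o=get_obs();print(j(o["position"]),JR.T@o["contact_force"],JR.T@o["wrist_torque"])
E
```

```text
time_s: 10.38
position: [593.0, -55.6, 202.4]
orientation: [-0.61, 0.792, -0.0, 0.0]
contact_force: [0.1, 0.4, -3.1]
opening: 20.9
[ 34.10845755 -84.76342812 202.42344511] [-0.01197199  0.45287442 -3.14817687] [-0.05436453  0.00915359  0.02976194]
```

```bash
python3 -m handwheel '0 0 0 0 -0.001 0.001 1;0 0 0 0 -0.002 0.001 1;0 0 0 0 -0.003 0.001 1;0 0 0 0 -0.004 0.001 1;0 0 0 0 -0.004 0.001 1' 30; python3 -m handwheel '0 0 0 0 -0.001 0 1;0 0 0 0 -0.002 0 1;0 0 0 0 -0.003 0 1;0 0 0 0 -0.003 0 1;0 0 0 0 -0.003 0 1' 30;python3 - <<'E'
from g import *
o=get_obs();print(j(o["position"]),JR.T@o["contact_force"],JR.T@o["wrist_torque"])
E
```

```text
time_s: 10.8
position: [594.4, -56.0, 202.2]
orientation: [-0.61, 0.792, 0.0, -0.0]
contact_force: [-3.1, 0.6, 0.8]
opening: 20.8
time_s: 11.22
position: [594.9, -56.2, 202.2]
orientation: [-0.61, 0.792, 0.001, -0.001]
contact_force: [-7.4, 1.3, 4.1]
opening: 20.8
[ 36.14282623 -84.77804061 202.17566629] [-7.43641219 -0.63195699  4.09605869] [-0.02509247  1.54220848  0.07658004]
```

```bash
python3 -m handwheel '0 0 0 -0.01 0 0 1;0 0 0 -0.025 0 0 1;0 0 0 -0.04 0 0 1;0 0 0 -0.055 0 0 1;0 0 0 -0.065 0 0 1' 30
python3 - <<'E'
from g import *
o=get_obs();print(j(o["position"]),JR.T@o["contact_force"],JR.T@o["wrist_torque"])
E
python3 -m handwheel '0 0 0 -0.01 0 0 1;0 0 0 -0.025 0 0 1;0 0 0 -0.04 0 0 1;0 0 0 -0.055 0 0 1;0 0 0 -0.065 0 0 1' 30
python3 - <<'E'
from g import *
o=get_obs();print(j(o["position"]),JR.T@o["contact_force"],JR.T@o["wrist_torque"])
E
```

```text
time_s: 11.63
position: [602.6, -26.4, 202.1]
orientation: [-0.61, 0.793, -0.0, -0.004]
contact_force: [-10.4, -6.6, 6.6]
opening: 21.0
[ 36.00903183 -54.03707986 202.14841873] [-8.33969619 -9.06146107  6.55762892] [-1.87989089  1.67444172  0.25245976]
time_s: 12.05
position: [610.7, 4.9, 202.2]
orientation: [-0.61, 0.793, -0.0, -0.004]
contact_force: [-10.6, -7.1, 6.8]
opening: 21.1
[ 35.91208522 -21.73241687 202.15837388] [-8.49929625 -9.53233783  6.76815341] [-1.98163362  1.80712028  0.2248107 ]
```

```bash
python3 -m handwheel '0 0 0 0 0.002 -0.002 1;0 0 0 -0.01 0.002 -0.002 1;0 0 0 -0.02 0.002 -0.002 1;0 0 0 -0.03 0.002 -0.002 1;0 0 0 -0.04 0.002 -0.002 1' 30
python3 - <<'E'
from g import *
o=get_obs();print(j(o["position"]),JR.T@o["contact_force"],JR.T@o["wrist_torque"])
c=read_camera("scene"); cv2.imwrite("pics/sc5.png",cv2.resize(c[150:310,200:380],None,fx=4,fy=4,interpolation=cv2.INTER_CUBIC)[:,:,::-1])
E
```

```text
time_s: 12.47
position: [615.6, 25.3, 202.2]
orientation: [-0.61, 0.792, 0.0, -0.003]
contact_force: [-6.1, -3.1, 0.3]
opening: 20.9
[ 35.45990409  -0.77702169 202.1993434 ] [-5.15027771 -4.50889966  0.29744707] [-0.95855563  1.09582284  0.15369408]
```

View pics/sc5.png

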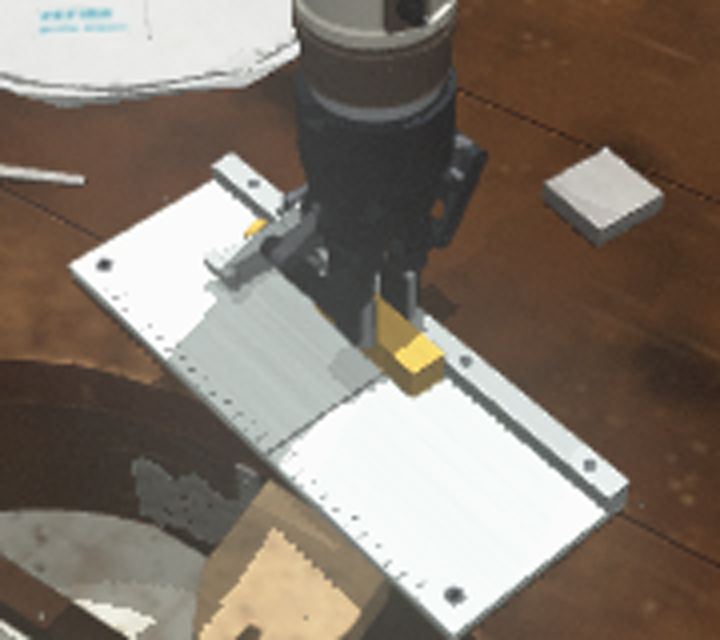

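```bash
cat > f.py <<'E'
from h import *
o=get_obs();print("J",j(o["position"]).round(2),"F",(JR.T@o["contact_force"]).round(2),"Tz",o["wrist_torque"][2].round(3))
E
python3 -m handwheel '0 0 0 -0.004 0 0 1;0 0 0 -0.008 0 0 1;0 0 0 -0.012 0 0 1;0 0 0 -0.016 0 0 1;0 0 0 -0.016 0 0 1';python3 f.py; python3 -m handwheel '0 0 0 -0.001 0 0 1;0 0 0 -0.002 0 0 1;0 0 0 -0.003 0 0 1;0 0 0 -0.003 0 0 1;0 0 0 -0.003 0 0 1'; python3 f.py
```

```text
time_s: 12.93
position: [617.7, 33.2, 202.2]
orientation: [-0.61, 0.792, 0.001, -0.002]
contact_force: [-6.0, -1.7, -0.0]
opening: 20.9
J [ 35.43   7.43 202.23] F [-5.33 -3.15 -0.05] Tz 0.159
time_s: 13.35
position: [617.9, 34.3, 202.2]
orientation: [-0.61, 0.792, 0.0, -0.003]
contact_force: [-5.6, -2.9, 0.7]
opening: 20.6
J [ 35.42   8.58 202.21] F [-4.66 -4.17  0.74] Tz 0.152
```

```bash
for i in 1; do python3 -m handwheel '0 0 0 -0.001 0 0 1;0 0 0 -0.002 0 0 1;0 0 0 -0.003 0 0 1;0 0 0 -0.004 0 0 1;0 0 0 -0.004 0 0 1' >/dev/null; python3 f.py;  done; python3 -m handwheel '0 0 0 -0.001 0 0 1;0 0 0 -0.002 0 0 1;0 0 0 -0.003 0 0 1;0 0 0 -0.003 0 0 1;0 0 0 -0.003 0 0 1' >/dev/null; python3 f.py
```

```text
J [ 35.43  10.57 202.23] F [-4.74 -3.99  0.78] Tz 0.135
J [ 35.42  12.02 202.22] F [-5.05 -5.61  0.71] Tz 0.133
```

```bash
python3 -m handwheel '0 0 0 -0.001 0 0 1;0 0 0 -0.002 0 0 1;0 0 0 -0.003 0 0 1;0 0 0 -0.003 0 0 1;0 0 0 -0.003 0 0 1' >/dev/null; python3 f.py
```

```text
J [ 35.4   13.49 202.22] F [-6.1  -4.24  1.  ] Tz 0.203
```

```bash
python3 -m handwheel '0 0 0 -0.001 0 0 1;0 0 0 -0.002 0 0 1;0 0 0 -0.003 0 0 1;0 0 0 -0.003 0 0 1;0 0 0 -0.003 0 0 1' >/dev/null; python3 f.py
```

```text
J [ 35.41  15.01 202.22] F [-5.36 -4.95  0.13] Tz 0.165
```

```bash
python3 -m handwheel '0 0 0 -0.001 0 0 1;0 0 0 -0.002 0 0 1;0 0 0 -0.003 0 0 1;0 0 0 -0.003 0 0 1;0 0 0 -0.003 0 0 1' >/dev/null; python3 f.py
```

```text
J [ 35.4   16.43 202.22] F [-5.25 -4.6   0.35] Tz 0.155
```

```bash
python3 -m handwheel '0 0 0 -0.001 0 0 1;0 0 0 -0.002 0 0 1;0 0 0 -0.003 0 0 1;0 0 0 -0.003 0 0 1;0 0 0 -0.003 0 0 1' >/dev/null; python3 f.py
```

```text
J [ 35.39  17.52 202.22] F [-5.7  -6.75  0.49] Tz 0.213
```

```bash
python3 -m handwheel '0 0 0 -0.0005 0 0 1;0 0 0 -0.001 0 0 1;0 0 0 -0.0015 0 0 1;0 0 0 -0.002 0 0 1;0 0 0 -0.002 0 0 1' >/dev/null; python3 f.py
```

```text
J [ 35.4   17.88 202.22] F [-5.57 -7.13  1.55] Tz 0.199
```

```bash
python3 -m handwheel '0 0 0 -0.0005 0 0 1;0 0 0 -0.001 0 0 1;0 0 0 -0.0015 0 0 1;0 0 0 -0.0015 0 0 1;0 0 0 -0.0015 0 0 1' >/dev/null; python3 f.py
```

```text
J [ 35.68  18.38 202.24] F [ -4.79 -10.15   1.15] Tz 0.22
```

```bash
python3 -m handwheel '0 0 0 -0.0005 0 0 1;0 0 0 -0.001 0 0 1;0 0 0 -0.001 0 0 1;0 0 0 -0.001 0 0 1;0 0 0 -0.001 0 0 1' >/dev/null; python3 f.py
```

```text
J [ 35.7   18.55 202.29] F [ -4.29 -10.24   1.73] Tz 0.146
```

```bash
python3 -m handwheel '0 0 0 -0.0005 0 0 1;0 0 0 -0.001 0 0 1;0 0 0 -0.0012 0 0 1;0 0 0 -0.0012 0 0 1;0 0 0 -0.0012 0 0 1' >/dev/null; python3 f.py
```

```text
J [ 35.67  18.76 202.28] F [ -4.92 -11.63   2.05] Tz 0.165
```

```bash
python3 -m handwheel '0 0 0 0 0 0 1;0 0 0 0 0 0 1;0 0 0 0 0 0 1;0 0 0 0 0 0 1;0 0 0 0 0 0 1' >/dev/null; python3 f.py
```

```text
J [ 35.7   18.79 202.29] F [ -4.1  -10.89   2.15] Tz 0.13
```

```bash
python3 -m handwheel '0 0 0 -0.0005 0 0 1;0 0 0 -0.001 0 0 1;0 0 0 -0.0015 0 0 1;0 0 0 -0.002 0 0 1;0 0 0 -0.002 0 0 1' >/dev/null; python3 f.py
```

```text
J [ 35.68  19.19 202.29] F [ -4.72 -13.38   3.78] Tz 0.237
```

```bash
python3 -m handwheel '0 0 0 0 0 0 1;0 0 0 0 0 0 1;0 0 0 0 0 0 1;0 0 0 0 0 0 1;0 0 0 0 0 0 1' >/dev/null; python3 f.py
```

```text
J [ 35.68  19.17 202.3 ] F [ -5.12 -13.66   2.33] Tz 0.181
```

```bash
python3 -m handwheel '0 0 0 0 0 0 1;0 0 0 0 0 0 1;0 0 0 0 0 0 1;0 0 0 0 0 0 1;0 0 0 0 0 0 1' >/dev/null; python3 f.py
python3 - <<'E'
from h import *
im=snap("wrist","w6")
E
```

```text
J [ 35.68  19.21 202.31] F [ -4.8  -13.82   2.98] Tz 0.163
```

View pics/w6.png

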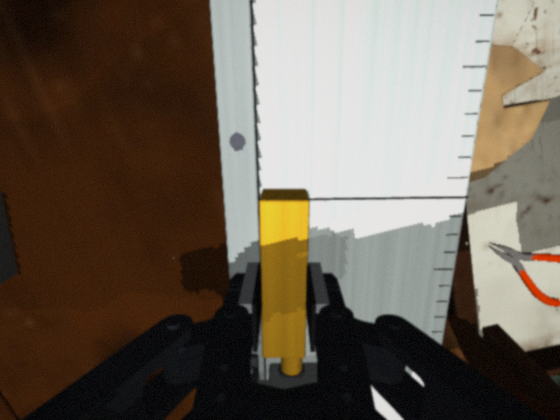

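Run:
```python
from h import *
im=cv2.imread("pics/w6.png"); hsv=cv2.cvtColor(im,cv2.COLOR_BGR2HSV); y=cv2.inRange(hsv,(15,130,60),(38,255,255))
L=[];Rr=[]
for v in range(206,262,4):
    c=np.where(y[v,240:330]>0)[0]+240; L.append(j(ray("wrist",c[0]-.5,v,36))[:2]); Rr.append(j(ray("wrist",c[-1]+.5,v,36))[:2])
for n,P in(("L",L),("R",Rr)):
    P=np.array(P); k=np.polyfit(P[:,1],P[:,0],1); print(n,"deg",np.degrees(np.arctan(k[0])).round(2),"x@mid",P[:,0].mean().round(2),"sd",np.std(P[:,0]-np.polyval(k,P[:,1])).round(2))
g=cv2.cvtColor(im,cv2.COLOR_BGR2GRAY).astype(float); F=[];G=[]
for v in range(10,180,6):
    u=240+np.argmax(np.diff(g[v,240:275])); F.append(j(ray("wrist",u+.5,v,14))[:2])   # dark face -> bed
    u=455+np.argmin(np.diff(g[v,455:500])) ; G.append((v,u))
P=np.array(F); k=np.polyfit(P[:,1],P[:,0],1); r=P[:,0]-np.polyval(k,P[:,1]); ok=abs(r)<1.5; k=np.polyfit(P[ok,1],P[ok,0],1); print("fence foot deg",np.degrees(np.arctan(k[0])).round(2),"x at y=0",np.polyval(k,0).round(2),ok.sum(),np.std(P[ok,0]-np.polyval(k,P[ok,1])))
print("bar rear y",j(ray("wrist",285,197,36))[1],"front y",j(ray("wrist",285,357,36))[1])
```

```text
L deg -0.33 x@mid 45.51 sd 0.13
R deg 0.41 x@mid 24.0 sd 0.17
fence foot deg -0.34 x at y=0 46.42 29 0.45914892494040216
bar rear y -26.01349717044369 front y 58.20106876826427
```

```bash
python3 -m handwheel '0 0 0 0.001 0 0 1;0 0 0 0.002 0 0 1;0 0 0 0.002 0 0 1;0 0 0 0.002 0 0 1;0 0 0 0.002 0 0 1' >/dev/null; python3 f.py; python3 -m handwheel '0 0 0 0 0 0 0.4;0 0 0 0 0 0 0.2;0 0 0 0 0 0 0;0 0 0 0 0 0 -0.2;0 0 0 0 0 0 -0.2'; python3 -m handwheel '0 0 0 0 0 -0.04 -0.2;0 0 0 0 0 -0.08 -0.2;0 0 0 0 0 -0.12 -0.2;0 0 0 0 0 -0.12 -0.2;0 0 0 0 0 -0.12 -0.2';python3 f.py; python3 -c "
from h import *
im=snap('wrist','w7')"
```

```text
J [ 35.68  18.89 202.3 ] F [ -4.5  -11.3    1.49] Tz 0.183
time_s: 20.07
position: [623.0, 47.4, 203.4]
orientation: [-0.61, 0.792, -0.0, 0.001]
contact_force: [0.0, -0.4, -0.7]
opening: 51.4
time_s: 20.48
position: [623.3, 47.4, 264.7]
orientation: [-0.61, 0.792, -0.001, 0.002]
contact_force: [0.3, 0.3, 0.4]
opening: 51.3
J [ 37.34  22.59 264.71] F [0.27 0.36 0.36] Tz -0.007
```

View pics/w7.png

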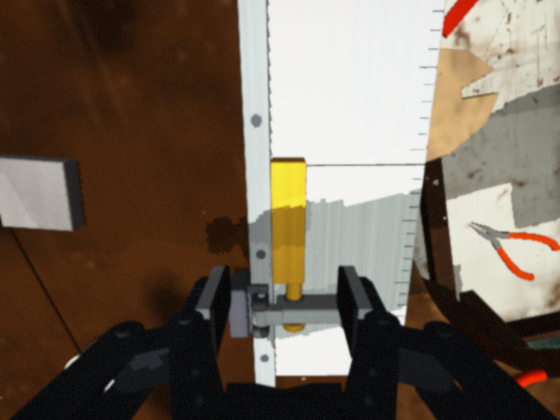

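Run:
```python
from h import *
im=snap("wrist","w8")[:,:,::-1].copy(); hsv=cv2.cvtColor(im,cv2.COLOR_BGR2HSV); y=cv2.inRange(hsv,(15,130,60),(38,255,255))
L=[];Rr=[]
for v in range(168,276,4):
    c=np.where(y[v,255:330]>0)[0]+255; L.append(j(ray("wrist",c[0]-.5,v,36))[:2]); Rr.append(j(ray("wrist",c[-1]+.5,v,36))[:2])
for n,P in(("L",L),("R",Rr)):
    P=np.array(P); k=np.polyfit(P[:,1],P[:,0],1); print(n,"deg",np.degrees(np.arctan(k[0])).round(2),"x@mid",P[:,0].mean().round(2))
g=cv2.cvtColor(im,cv2.COLOR_BGR2GRAY).astype(float);F=[]
for v in range(10,150,4):
    u=262+np.argmax(np.diff(g[v,262:280])); F.append(j(ray("wrist",u+.5,v,14))[:2])
P=np.array(F); k=np.polyfit(P[:,1],P[:,0],1); print("fence deg",np.degrees(np.arctan(k[0])).round(2),"x@0",k[1].round(2))
print("rear",j(ray("wrist",288,162,36))[1],"front",j(ray("wrist",288,283,36))[1])
cv2.imwrite("pics/w8z.png",cv2.resize(im[250:340,230:350],None,fx=6,fy=6,interpolation=cv2.INTER_CUBIC))
```

```text
L deg -0.17 x@mid 44.96
R deg 0.05 x@mid 23.9
fence deg -0.65 x@0 45.12
rear -26.13542092616261 front 55.8862594836567
```

View pics/w8z.png

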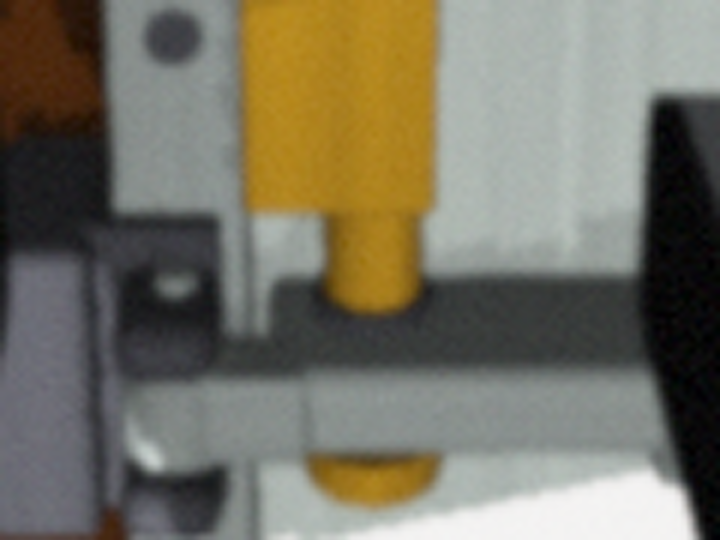

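```bash
python3 -c "
from cell import *
print(get_obs()['time_s']); print(sign_off())"
```

```text
20.5833
the job is handed in; nothing more can be done
None
```

I flipped the flag fully down, set the brass bar flush along the fence, pressed it home against the nose, released it and handed in at about 20.6 s. The sign-off gives no verdict, so the points below are my own checks.

- **Flag:** I pushed it onto its rest until the force rose steeply, with a vertical push of up to 40 N from the fingertip. The wrist picture afterwards shows it lying level across the bed.
- **Pressing:** I gripped the bar near its top, held it against the fence and advanced it in small steps until the nose stopped it. The wrist then read 13.4–13.8 N along the fence for over 0.8 s. Sliding friction beforehand was 3–5.6 N, so the nose carried roughly 8–14 N, under the 16 N limit. The force on the nose itself could only be inferred.
- **After release:** In the last wrist picture the bar is within about 0.6° of the fence line and roughly 1 mm or less off the fence. No gap shows at the nose, and the bar's rear end moved only about 0.1 mm on letting go.
- **Not fully checked:**
  - Contact on the nose after release was judged only from the pictures; it was not felt again.
  - My first estimate of the jig position put the fence about 2–3 mm too near, so I relied on touch instead.
  - The dish, steel block, ring clamp and file were never approached, but I did not measure their positions again.

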